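Face up the counter soap tray and restock it from behind

ROBOT

A 6-joint arm with a two-finger parallel gripper is mounted at the origin on a cart in front of the work surface, level with it; the furniture and walls round the work are solid. World frame = base frame: x ahead of the robot, y to its left, z up, the work surface at z = 0. Lengths are in m, angles in rad, forces in N, time in s.
With the tool pointing down it reaches from about 0.225 to 0.875 m from the base axis. Payload 3.4 kg.
Tool frame: the origin (TCP) lies at the centre of the arm's flange, where the gripper is bolted on; the fingertips stand 173 mm ahead of it and the grasp point (between the pads) lies 155 mm ahead of it (env.grip_point_offset is the distance from the TCP to the grasp point, in m); z points along the fingers, y is the line along which they close (so a half turn about z gives the same grasp; the last joint's range is limited). The gripper opens to 85 mm and grips with 20 to 120 N. Pads are 22 mm wide; open, the fingers measure 114 mm over their backs; the gripper's body (76 mm by 85 mm) begins 54 mm behind the grasp point. The pads swing forward as they close: fully open they stand 13 mm farther back than shut.
Start: joints at [-1.228, 0.276, 1.505, -0, 1.361, -0.121], TCP at [0.257, -0.514, 0.405] pointing down, gripper open.
Joint ranges: [-2.89, 2.89], [-0.75, 2.08], [0.22, 2.7], [-1.18, 4.32], [0.11, 2.71], [-2.7, 2.7]. Speed limits (rad/s): [2.57, 2.57, 3.14, 3.14, 3.14, 3.14].

INTERFACE

Orientations are given as a unit quaternion [w, x, y, z].
In Python, from station import env gives the robot as it stands.
- The arm moves only by the shell command python3 -m jog 'ROWS'. ROWS is JSON, one flat list of numbers, 7 for each row, row after row: the opening, from 0 (shut) to 1 (fully open), then the shift along the world's x, y, z in mm, then the turn, a rotation vector about the world's x, y, z in degrees. A call has 1 to 10 rows; each row is the pose to reach, as a shift and turn from the pose commanded when the call began; what a row does not reach only later rows make up. A row lasts 1/10 s, in which the tool goes at most 50 mm and 8.59 degrees, less where a joint would pass 70% of its speed; a pose out of reach is approached as far as the arm can. A call with a gripper value outside its range is refused whole. The fingers move at their own pace and stop on an object; the grip force is fixed at half the most. Time passes only in rows, so rows that repeat a pose let the fingers close. It gives the time, the measured TCP pose, the force, the opening and the grip force at its end, in the units of the state.
- env.state(): the state, without advancing time (a new reading comes with each control period).
- env.capture(name): name is "side" or "top" or "wrist"; returns a dict with "img" (480x640x3 uint8, red, green, blue), "mtx" (3x3 intrinsics, pixels), "distortion" ([k1, k2, p1, p2, k3] as OpenCV has them; the pictures are not rectified), "position" and "attitude" of the camera in the world. Camera axes: x right, y up, looking along -z (the intrinsics and any distortion apply to the point x, -y, -z); pixel columns grow to the right and rows downward; lengths in m; the calibration is good to about 2 mm. A picture is of the moment at which its call begins. There is no depth.
- env.hand_in(): hands the job in; it is judged then, once.
Trained networks look in a picture, given as the dict that the camera call returned (one of the last four; its "shot" number tells which), for a name from the list of things; names that differ only in an ending like _2 or _b are one class to them, and where a whole thing is asked for, a point or a joint stands for the part that bears it (a point fixed in the world has none). Each returns a list of dicts, best first, with "p" (0 to 1); they miss things now and then, are a little off and sometimes report something else, mostly with a low value. They report only what shows in the picture. A call takes as long as a camera call. They do not tell look-alikes from the thing itself.
- env.boxes_of(picture, name): "xy" ([column, row] in pixels, amid what is visible of it).
- env.landmark_of(picture, name): "xy" ([column, row] in pixels: a listed point, or the origin of a listed thing).
The state is a dict: "t": time; "joints": joint angles; "qvel": joint speeds; "joint_torque": joint torques, N m; "ee_pos": TCP position; "tcp_rot": TCP orientation; "ft_force": force on the tool from outside, world axes, zero at the start; "ft_torque": the same for the moment, N m; "grip_width": finger opening in m; "grasp_force": force on a finger pad.
Only numpy, scipy, OpenCV 4.12 (cv2) and the standard library are available. Lean on these libraries where they do the work, as an engineer would, in place of code of your own. Each camera call takes 0.05 s, during which the arm holds its last target. There are 200 camera calls.

TASK

The counter tray that is down to two soap boxes needs restocking. First draw its two old boxes forward so that they stand against the tray's front lip, then stand the two new boxes from the delivery carton in the same lane behind them, in front of the back-stop (slide it back to make room). Finally slide the back-stop up until the whole row of four stands upright and snug between lip and back-stop, leaving the full tray and everything else on the table as it is.

Things in the scene. Friction and masses are not known exactly. Their poses are not given: they have to be found in the camera images.
- tray_lip (a point): Light-wood one-lane counter tray to restock, fixed, 248 x 82 mm. Point: lane floor (8 mm above the table), inner face of the front lip, mid-width; x along the lane from lip to rear, y across, z up. Lane 64 mm wide, 230 mm long. Tops above the table: side walls (9 mm thick) 28 mm, lip 48 mm. Four boxes packed on the lip fill x 0 to 120 mm.
- backstop (a joint): Slide of the tray's wooden back-stop in m: 0 fully back, growing towards the lip, to 0.130. Its front face is (0.185 - value) m behind the lip. Friction (2.5 N) holds it where left. Plate 56 mm wide, 8 mm thick, top 74 mm above the table. About 0.065 when snug against four packed boxes; starts at 0.055 to 0.080.
- backstop_knob (a point): Centre of the back-stop's dark round wooden knob, 32 mm in diameter, 34 mm high (from 74 to 108 mm above the table; this point is 91 mm above it), 28 mm behind the back-stop's front face. Same axes as tray_lip.
- old_1_mid (a point): Old soap box nearer the lip, standing loose in the lane on its short end: 85 mm tall, 56 mm wide, 30 mm thick, 0.08 to 0.17 kg. Point: the box's middle, 42.5 mm above its foot, 15 mm from its broad faces, 28 mm from the two narrow sides to grip. Own y up (85 mm), own z towards its printed front (30 mm), own x along the 56 mm width.
- old_2_mid (a point): Old soap box behind old_1, in front of the back-stop. Same kind of box and same point and axes as in old_1_mid.
- new_1_mid (a point): New soap box, standing in the low cardboard delivery carton (150 x 100 mm, walls 30 mm high, floor 4 mm, fixed to the table), on the carton's front side; about 30 mm of air to new_2. Same kind of box and same point and axes as in old_1_mid.
- new_2_mid (a point): New soap box standing in the delivery carton behind new_1. Same kind of box and same point and axes as in old_1_mid.
- full_tray: Bystander: a second tray of the same shape, already full with four boxes of another soap, its back-stop snug; fixed. Body frame: origin at the centre of the underside, x from its front lip to its rear, y across it, z up.
- other_1: Bystander: soap box in the full tray, at its lip. Same size as old_1; origin at the centre of its rear broad face, 42.5 mm above its foot.
- other_2: Bystander: second soap box in the full tray.
- other_3: Bystander: third soap box in the full tray.
- other_4: Bystander: fourth soap box in the full tray, at its back-stop.
- carton: Cardboard delivery carton that holds the new boxes: 150 x 100 mm, 30 mm high, walls and floor 4 mm, open on top, fixed. Origin: centre of its underside; x along its 150 mm length.
- tape: Bystander: roll of brown tape lying flat, 92 mm across, 48 mm high. Origin: centre of the underside.
- bell: Bystander: brass counter bell, 72 mm across, 51 mm high. Origin: centre of the underside.
- jar: Bystander: striped candle jar behind the trays, 86 mm across, 99 mm high. Origin: centre of the underside.
Things that resemble listed ones, but are neither listed nor needed, are in the scene too. What is shaped like the part that bears old_2_mid but yellow is not meant. What is shaped like the part that bears new_2_mid but blue is not meant.

How it is judged:
By the outcome, as a careful person would: the job done as asked, in the order asked, and still so for the second after the job is handed in, with the robot touching nothing.
It also fails if it takes over 67 s, if anything falls off the work surface, if the arm or the gripper's body presses on something with over 40 N, if the wrist force passes 120 N, or if a joint passes its speed limit or range.

## Working session

There is one attempt and no reset: what is moved stays moved. The work goes in short steps, Python scripts to look and compute and a shell command to move; the robot and the scene stay as the last step left them, time stands still between calls to the robot, and variables do not carry over. Pictures are saved under pics/ and viewed, at most 10 in all, crops included, and the job is handed in when it is done.

```bash
ls; mkdir -p pics
cat > h.py <<'E'
import numpy as np, cv2
from scipy.spatial.transform import Rotation as R
from station import env
def rot(a):
    a=np.array(a,float)
    return a if a.shape==(3,3) else R.from_quat(a,scalar_first=True).as_matrix()
def ray(c,xy):
    u=cv2.undistortPoints(np.array([[xy]],float),np.array(c["mtx"],float),np.array(c["distortion"],float))[0,0]
    d=rot(c["attitude"])@np.array([u[0],-u[1],-1]); return np.array(c["position"]),d/np.linalg.norm(d)
def atz(c,xy,z):
    p,d=ray(c,xy); return p+d*(z-p[2])/d[2]
def tri(obs):
    A=np.zeros((3,3));b=np.zeros(3);L=[]
    for c,xy in obs:
        p,d=ray(c,xy);M=np.eye(3)-np.outer(d,d);A+=M;b+=M@p;L.append((p,d))
    x=np.linalg.solve(A,b); return x,[np.linalg.norm(np.cross(x-p,d)) for p,d in L]
def proj(c,X):
    q=rot(c["attitude"]).T@(np.array(X)-np.array(c["position"]));q=np.array([q[0],-q[1],-q[2]])
    return cv2.projectPoints(q[None],np.zeros(3),np.zeros(3),np.array(c["mtx"],float),np.array(c["distortion"],float))[0][0,0]
def save(c,n,crop=None,s=1):
    im=c["img"][:,:,::-1]
    if crop: im=im[crop[1]:crop[3],crop[0]:crop[2]]
    cv2.imwrite("pics/"+n,cv2.resize(im,None,fx=s,fy=s,interpolation=cv2.INTER_CUBIC))
E
python3 - <<'E'
from h import *
import pickle
C={}
for n in("top","side"):
    c=env.capture(n);C[n]=c;save(c,n+"0.png")
    print(n,np.round(c["position"],3),np.round(rot(c["attitude"])@[0,0,-1],2))
    for k in("tray_lip","backstop_knob","old_1_mid","new_1_mid","carton","full_tray","other_1","tape","bell","jar"):
        print(k,[(round(d["p"],2),np.round(d["xy"]).astype(int).tolist(),np.round(atz(c,d["xy"],{'tray_lip':.008,'backstop_knob':.091}.get(k,.05 if 'mid' in k or 'other' in k else 0))[:2],3).tolist()) for d in env.landmark_of(c,k)[:7]])
pickle.dump(C,open("c0.pkl","wb"))
print(env.state()["t"])
E
```

```text
pics
top [ 0.41  -0.011  1.177] [ 0.17 -0.   -0.99]
tray_lip [(0.55, [308, 306], [0.438, 0.014])]
backstop_knob [(0.81, [301, 244], [0.582, 0.03])]
old_1_mid [(0.75, [310, 286], [0.486, 0.009]), (0.55, [213, 276], [0.507, 0.246])]
new_1_mid [(0.62, [406, 266], [0.537, -0.227])]
carton [(0.81, [405, 256], [0.568, -0.235]), (0.73, [309, 309], [0.431, 0.012]), (0.58, [167, 327], [0.383, 0.366])]
full_tray [(0.97, [214, 255], [0.565, 0.259]), (0.64, [308, 276], [0.514, 0.015])]
other_1 [(0.85, [213, 279], [0.499, 0.247]), (0.72, [211, 254], [0.562, 0.253]), (0.62, [210, 258], [0.55, 0.256]), (0.56, [216, 289], [0.474, 0.239])]
tape [(0.85, [169, 327], [0.381, 0.361])]
bell [(0.58, [474, 334], [0.374, -0.404])]
jar [(0.93, [334, 166], [0.807, -0.051]), (0.43, [407, 270], [0.532, -0.239])]
side [0.49  1.348 1.048] [ 0.06 -0.82 -0.57]
tray_lip [(0.78, [384, 261], [0.437, 0.003]), (0.72, [404, 360], [0.387, 0.382])]
backstop_knob [(0.52, [337, 236], [0.575, 0.006])]
old_1_mid [(0.63, [368, 252], [0.485, 0.02]), (0.31, [350, 309], [0.525, 0.262])]
new_1_mid [(0.58, [355, 205], [0.532, -0.229])]
carton [(0.63, [349, 222], [0.55, -0.206])]
full_tray [(0.93, [335, 324], [0.561, 0.264])]
other_1 [(0.98, [345, 307], [0.538, 0.253]), (0.92, [334, 304], [0.564, 0.245]), (0.67, [355, 306], [0.513, 0.25]), (0.56, [366, 303], [0.483, 0.236])]
tape [(0.65, [409, 360], [0.376, 0.374])]
bell [(0.77, [402, 195], [0.375, -0.383]), (0.37, [358, 307], [0.506, 0.197]), (0.3, [339, 319], [0.553, 0.245])]
jar [(0.84, [262, 247], [0.804, -0.05])]
1.1
```

Run:
```python
import pickle,cv2,numpy as np
C=pickle.load(open("c0.pkl","rb"))
a=cv2.resize(C["top"]["img"][140:350,150:500,::-1],(800,480));cv2.imwrite("pics/a.png",a)
b=cv2.resize(C["side"]["img"][170:380,230:470,::-1],None,fx=2.8,fy=2.8);cv2.imwrite("pics/b.png",b)
```

```text
(no output)
```

View pics/a.png

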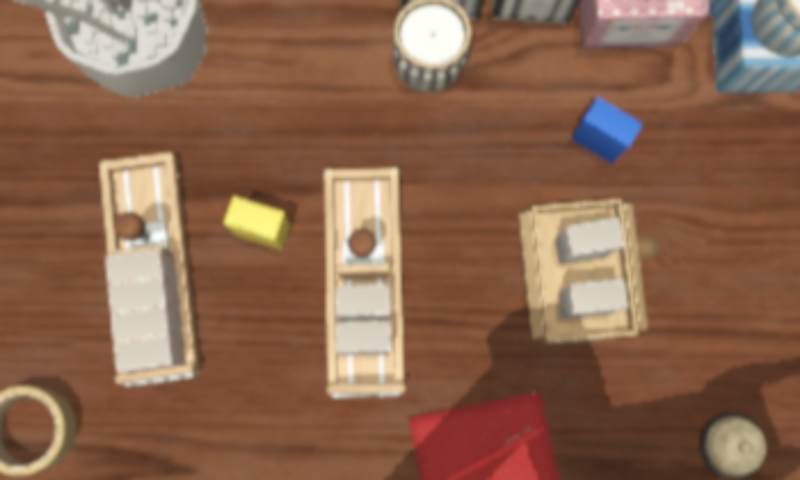

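View pics/b.png

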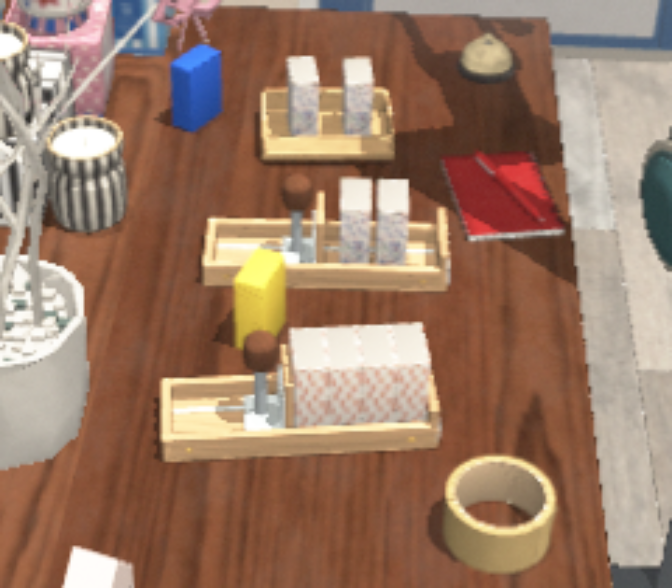

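The top crop (full-frame pixels) shows our tray mid-frame, with old boxes at about (309,287) and (309,271), its knob at (308,246), and the lip at (308,308). The new boxes stand in the carton at (411,270) and (408,245). Four things could be mistaken for these boxes: the yellow box at (263,237), the blue box at (417,196), the full tray's four boxes around (211,275), and the full tray's knob at (207,239). I choose the white and grey boxes in the middle tray and the carton.

```bash
python3 - <<'E'
from h import *
s=env.state();print(s["ee_pos"],np.round(rot(s["tcp_rot"]),3).tolist(),s["ft_force"],s["grip_width"])
c=env.capture("wrist");print(c["position"],np.round(rot(c["attitude"]),3).tolist(),c["mtx"])
E
python3 -m jog '[1,40,50,0,0,0,0, 1,80,100,0,0,0,0, 1,110,135,0,0,0,0, 1,140,180,0,0,0,0, 1,160,220,0,0,0,0, 1,170,250,0,0,0,0, 1,180,280,0,0,0,0, 1,180,280,0,0,0,0, 1,180,280,0,0,0,0]'
```

```text
[ 0.25722031 -0.51427379  0.4047336 ] [[0.894, 0.447, 0.0], [0.447, -0.894, -0.0], [-0.0, 0.0, -1.0]] [ 0.24773052 -0.17324814 -0.51440128] 0.08532309230933804
[ 0.32791833 -0.4785432   0.37418969] [[0.447, 0.851, 0.276], [-0.894, 0.426, 0.137], [-0.001, -0.308, 0.951]] [[365.53221831   0.         319.27579205]
 [  0.         365.53221831 241.0536776 ]
 [  0.           0.           1.        ]]
t: 2.05
ee_pos: [0.4374, -0.2337, 0.405]
tcp_rot: [0.001, 0.973, 0.231, -0.0]
ft_force: [-0.7, -0.3, 0.3]
grip_width: 0.0857
grasp_force: 0.0
```

```bash
cat >> h.py <<'E'
import pickle
def look(tag,names,dump=None,cam="wrist"):
    c=env.capture(cam)
    D={n:[(round(d["p"],2),np.array(d["xy"])) for d in env.landmark_of(c,n)] for n in names}
    Z={'tray_lip':.008,'backstop_knob':.091,'new_1_mid':.0465,'old_1_mid':.0505}
    for n in names: print(tag,n,[(p,xy.round().astype(int).tolist(),atz(c,xy,Z.get(n,0))[:2].round(4).tolist()) for p,xy in D[n]])
    pickle.dump((c,D),open(tag+".pkl","wb")); return c,D
E
python3 - <<'E'
from h import *
look("w1",["new_1_mid","carton","old_1_mid"])
E
python3 -m jog '[1,40,20,0,0,0,-6, 1,60,50,0,0,0,-12, 1,70,90,0,0,0,-18, 1,50,130,0,0,0,-26.6, 1,40,170,0,0,0,-26.6, 1,30,200,0,0,0,-26.6, 1,20,230,0,0,0,-26.6, 1,20,240,0,0,0,-26.6, 1,20,240,0,0,0,-26.6]'
python3 - <<'E'
from h import *
c,D=look("w2",["old_1_mid","tray_lip","backstop_knob","new_1_mid"])
save(c,"w2.png")
E
```

```text
w1 new_1_mid []
w1 carton [(0.81, [372, 89], [0.5594, -0.229])]
w1 old_1_mid [(0.94, [78, 42], [0.4799, 0.0129])]
t: 3.15
ee_pos: [0.4574, 0.0058, 0.4049]
tcp_rot: [0.0, 1.0, 0.0, 0.0]
ft_force: [1.0, -0.3, 0.9]
grip_width: 0.0851
grasp_force: 0.0
w2 old_1_mid [(0.75, [314, 191], [0.4789, 0.0105])]
w2 tray_lip [(0.82, [316, 228], [0.4321, 0.0098])]
w2 backstop_knob [(0.64, [310, 66], [0.5765, 0.0132])]
w2 new_1_mid [(0.79, [583, 143], [0.5241, -0.2322])]
```

View pics/w2.png

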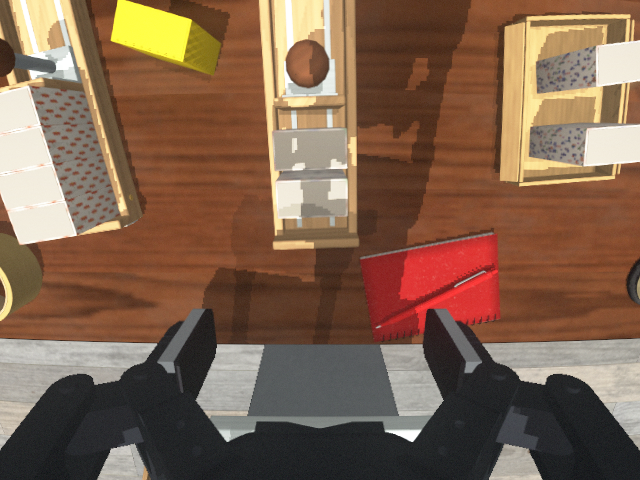

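The wrist view confirms the middle tray: grey-white box tops at (313,199) and (311,150), knob at (307,63), lip at (316,240). The full tray and the yellow box are at left. I'll take a close crop to check the choice and measure edges.

Run:
```python
from h import *
c,D=pickle.load(open("w2.pkl","rb"))
save(c,"w2c.png",(225,50,395,260),2.8)
```

```text
(no output)
```

View pics/w2c.png

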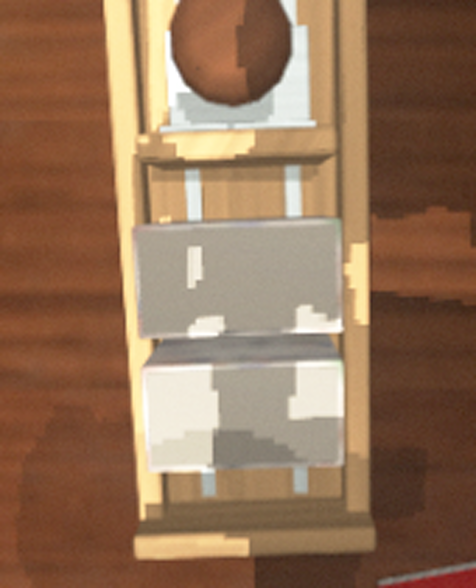

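The crop shows two separate box tops, old_1 at about (312,200) and old_2 at about (310,150) in full-frame pixels. Both are nearly square to the lane. The back-stop plate is around row 103 and the lip around row 245.

Run:
```python
from h import *
c,D=pickle.load(open("w2.pkl","rb"))
f=lambda p,z: atz(c,np.array(p)/2.8+[225,50],z)[:2].round(4).tolist()
for n,z,ps in [("b1",.093,[(148,472),(342,467),(342,363),(144,367)]),("b2",.093,[(139,337),(343,331),(339,219),(135,228)]),
 ("liprear",.048,[(135,537),(373,532)]),("lipfront",.048,[(135,557),(373,550)]),("wallL",.028,[(103,0),(133,510)]),("wallR",.028,[(369,0),(371,510)]),
 ("plate",.074,[(138,158),(332,158),(136,132),(334,130)]),("knobtop",.108,[(232,40)])]:
    print(n,[f(p,z) for p in ps])
T=pickle.load(open("c0.pkl","rb"))
c1,D1=pickle.load(open("w1.pkl","rb"))
# two-view heights
print("lip",tri([(c,D["tray_lip"][0][1]),(T["side"],(384,261)),(T["top"],(308,306))]))
print("old",tri([(c,D["old_1_mid"][0][1]),(T["side"],(368,252))]))
print("knob",tri([(c,D["backstop_knob"][0][1]),(T["side"],(337,236)),(T["top"],(301,244))]))
print("new",tri([(c,D["new_1_mid"][0][1]),(T["side"],(355,205)),(T["top"],(406,266))]))
```

```text
b1 [[0.4642, 0.0391], [0.4657, -0.0159], [0.4951, -0.0153], [0.494, 0.0392]]
b2 [[0.5022, 0.0403], [0.5038, -0.0153], [0.5333, -0.0137], [0.531, 0.0404]]
liprear [[0.4301, 0.0495], [0.4319, -0.0304]]
lipfront [[0.423, 0.0498], [0.4255, -0.0306]]
wallL [[0.5987, 0.0561], [0.4336, 0.0525]]
wallR [[0.5986, -0.0263], [0.4337, -0.0316]]
plate [[0.5495, 0.0413], [0.5495, -0.0127], [0.5564, 0.0416], [0.5569, -0.0132]]
knobtop [[0.5752, 0.0139]]
lip (array([0.43644907, 0.01181497, 0.01626261]), [np.float64(0.002834931200697408), np.float64(0.001007748929155486), np.float64(0.0020215841994464276)])
old (array([0.48132897, 0.01092459, 0.04542751]), [np.float64(0.003282424413167552), np.float64(0.0032824244131675296)])
knob (array([0.57594605, 0.02163902, 0.10428608]), [np.float64(0.008867095369848057), np.float64(0.002697683533397321), np.float64(0.009438927663967218)])
new (array([ 0.53081238, -0.22561767,  0.05415049]), [np.float64(0.0064675857267981465), np.float64(0.001949367478562138), np.float64(0.005263272012643395)])
```

```bash
python3 -m jog '[1,30,4,-35,0,0,1.5, 1,60,7,-70,0,0,1.5, 1,60,7,-115,0,0,1.5, 1,60,7,-155,0,0,1.5, 1,60,7,-180,0,0,1.5, 1,60,7,-188,0,0,1.5, 1,60,7,-188,0,0,1.5, 0,60,7,-188,0,0,1.5, 0,60,7,-188,0,0,1.5, 0,60,7,-188,0,0,1.5]'
python3 -m jog '[0,0,0,0,0,0,0, 0,0,0,0,0,0,0]'
```

```text
t: 4.4
ee_pos: [0.5181, 0.0125, 0.2186]
tcp_rot: [0.0, 1.0, 0.013, 0.002]
ft_force: [0.7, 1.1, 4.0]
grip_width: 0.0557
grasp_force: 64.1
t: 4.6
ee_pos: [0.5182, 0.0126, 0.2186]
tcp_rot: [0.0, 1.0, 0.013, 0.002]
ft_force: [1.0, -0.2, 7.0]
grip_width: 0.0551
grasp_force: 63.9
```

```bash
python3 -m jog '[0,-5,0,1,0,0,0, 0,-12,0,1,0,0,0, 0,-19,-0.5,1,0,0,0, 0,-26,-0.5,1,0,0,0, 0,-32,-1,1,0,0,0, 0,-36,-1,1,0,0,0, 0,-38,-1,1,0,0,0, 0,-40,-1,1,0,0,0, 0,-40,-1,1,0,0,0]'
```

```text
t: 5.5
ee_pos: [0.4779, 0.0115, 0.2186]
tcp_rot: [0.0, 1.0, 0.013, 0.002]
ft_force: [3.3, 1.0, 6.3]
grip_width: 0.0556
grasp_force: 64.2
```

```bash
python3 -m jog '[0,-1,0,0,0,0,0, 0,-1,0,0,0,0,0]'; python3 -m jog '[0,-1,0,0,0,0,0, 0,-1,0,0,0,0,0]'
```

```text
t: 5.7
ee_pos: [0.4776, 0.0115, 0.2186]
tcp_rot: [0.0, 1.0, 0.013, 0.003]
ft_force: [5.1, -0.3, 4.7]
grip_width: 0.0557
grasp_force: 64.0
t: 5.9
ee_pos: [0.4772, 0.0116, 0.2186]
tcp_rot: [0.0, 1.0, 0.013, 0.004]
ft_force: [8.1, 1.1, 3.4]
grip_width: 0.0551
grasp_force: 63.9
```

```bash
python3 -m jog '[0,1,0,0,0,0,0, 1,1,0,0,0,0,0, 1,1,0,0,0,0,0, 1,1,0,0,0,0,0, 1,1,0,0,0,0,0, 1,1,0,30,0,0,0, 1,1,0,80,0,0,0, 1,1,0,130,0,0,0, 1,1,0,150,0,0,0, 1,1,0,150,0,0,0]'
python3 - <<'E'
from h import *
c,D=look("w3",["old_1_mid","tray_lip","backstop_knob"])
save(c,"w3.png",(200,0,440,300),2)
E
```

```text
t: 6.9
ee_pos: [0.4769, 0.0117, 0.3711]
tcp_rot: [0.001, 1.0, 0.013, 0.004]
ft_force: [0.2, 0.5, -0.3]
grip_width: 0.0853
grasp_force: 0.0
w3 old_1_mid []
w3 tray_lip []
w3 backstop_knob [(0.68, [319, 92], [0.5774, 0.0144]), (0.67, [607, 177], [0.5303, -0.1921])]
```

View pics/w3.png

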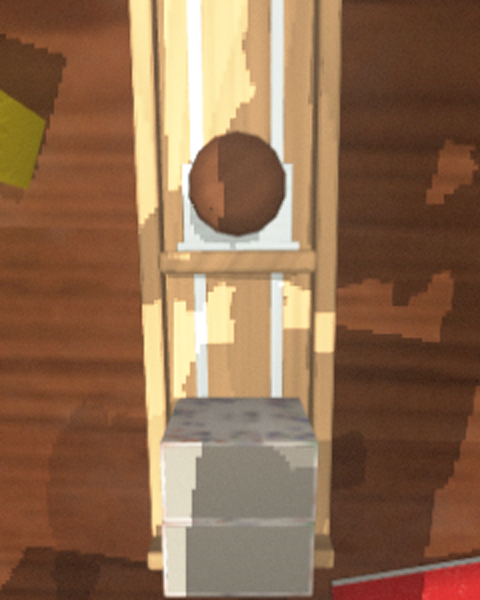

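Both old boxes stand together at the lip, with tops spanning crop rows 440–597. The knob is at full pixel (318,92). Next I grip the knob and slide the back-stop back.

```bash
python3 -m jog '[1,40,1,-15,0,0,0, 1,80,2.5,-35,0,0,0, 1,100,2.5,-70,0,0,0, 1,100,2.5,-105,0,0,0, 1,100,2.5,-121,0,0,0, 1,100,2.5,-121,0,0,0, 0,100,2.5,-121,0,0,0, 0,100,2.5,-121,0,0,0, 0,100,2.5,-121,0,0,0, 0,100,2.5,-121,0,0,0]'
python3 -m jog '[0,0,0,0,0,0,0, 0,6,0,0,0,0,0, 0,14,0,0,0,0,0, 0,24,1,0,0,0,0, 0,34,1,0,0,0,0, 0,42,1,0,0,0,0, 0,46,1,0,0,0,0, 0,46,1,0,0,0,0]'
```

```text
t: 8.1
ee_pos: [0.5765, 0.0145, 0.2482]
tcp_rot: [-0.0, 1.0, 0.013, 0.001]
ft_force: [-3.3, 1.9, 11.0]
grip_width: 0.0293
grasp_force: 58.2
t: 8.9
ee_pos: [0.6229, 0.0159, 0.2483]
tcp_rot: [-0.001, 1.0, 0.013, 0.001]
ft_force: [-1.2, 2.7, 6.0]
grip_width: 0.0293
grasp_force: 59.2
```

```bash
python3 -m jog '[1,0,0,0,0,0,0, 1,0,0,0,0,0,0, 1,0,0,0,0,0,0, 1,0,0,0,0,0,0, 1,0,0,40,0,0,0, 1,0,0,90,0,0,0, 1,-20,-30,120,0,0,0, 1,-40,-75,130,0,0,0, 1,-60,-120,130,0,0,0, 1,-75,-160,130,0,0,0]'
python3 -m jog '[1,-15,-40,0,0,0,0, 1,-30,-85,0,0,0,0, 1,-30,-85,0,0,0,0, 1,-30,-85,0,0,0,0]'
python3 - <<'E'
from h import *
c,D=look("w4",["new_1_mid","carton"])
save(c,"w4.png",(180,0,480,300),2)
E
```

```text
t: 9.9
ee_pos: [0.5459, -0.1463, 0.3775]
tcp_rot: [0.001, 1.0, 0.013, 0.0]
ft_force: [0.7, -1.0, -0.4]
grip_width: 0.0857
grasp_force: 0.0
t: 10.3
ee_pos: [0.5167, -0.2308, 0.3765]
tcp_rot: [-0.0, 1.0, 0.011, -0.0]
ft_force: [0.0, -0.3, 0.5]
grip_width: 0.0853
grasp_force: 0.0
w4 new_1_mid [(0.94, [321, 210], [0.5258, -0.2316])]
w4 carton [(0.98, [318, 166], [0.5572, -0.2276])]
```

View pics/w4.png

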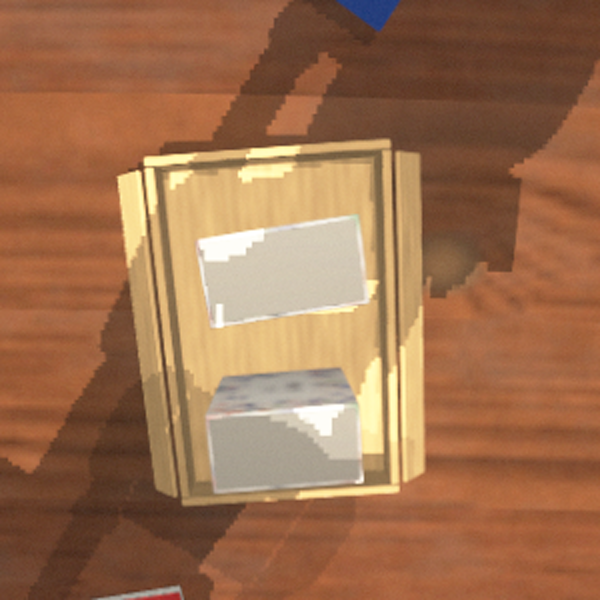

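The crop shows the two new boxes in the carton, with new_1 in front at full pixel (322,223) and new_2 behind at (321,136), turned by several degrees. Nothing else in the carton resembles them.

Run:
```python
from h import *
c,D=pickle.load(open("w4.pkl","rb"));c2,D2=pickle.load(open("w2.pkl","rb"))
for n,ps in [("n1",[(215,492),(362,481),(358,401),(206,413)]),("n2",[(214,327),(368,302),(358,216),(197,240)])]:
    P=np.array([atz(c,np.array(p)/2+[180,0],.089)[:2] for p in ps])
    w=(P[1]-P[0]+P[2]-P[3]);print(n,P.round(4).tolist(),P.mean(0).round(4),"sides",np.linalg.norm(P[1]-P[0]),np.linalg.norm(P[2]-P[1]),"yaw",np.degrees(np.arctan2(w[0],-w[1])))
T=pickle.load(open("c0.pkl","rb"))
print(tri([(c,D["new_1_mid"][0][1]),(c2,D2["new_1_mid"][0][1]),(T["side"],(355,205))]))
```

```text
n1 [[0.5079, -0.2066], [0.5135, -0.261], [0.5435, -0.2578], [0.5378, -0.2035]] [ 0.5257 -0.2322] sides 0.05462358876517053 0.03013286502692241 yaw 5.876516354016423
n2 [[0.5684, -0.2065], [0.5781, -0.2594], [0.6062, -0.2545], [0.5973, -0.2008]] [ 0.5875 -0.2303] sides 0.05383725029573101 0.028522944942453686 yaw 9.933890380247357
(array([ 0.52760754, -0.2308974 ,  0.04914798]), [np.float64(0.0013251101703546171), np.float64(0.0034683370666056296), np.float64(0.004565037738044531)])
```

```bash
python3 -m jog '[1,9,-1.5,-40,0,0,4.4, 1,9,-1.5,-85,0,0,4.4, 1,9,-1.5,-130,0,0,4.4, 1,9,-1.5,-155,0,0,4.4, 1,9,-1.5,-160,0,0,4.4, 1,9,-1.5,-160,0,0,4.4, 0,9,-1.5,-160,0,0,4.4, 0,9,-1.5,-160,0,0,4.4, 0,9,-1.5,-160,0,0,4.4, 0,9,-1.5,-160,0,0,4.4]'
python3 -m jog '[0,0,0,20,0,0,0, 0,0,0,60,0,0,0, 0,0,0,105,0,0,0, 0,0,0,140,0,0,0, 0,0,30,150,0,0,-2, 0,-5,75,150,0,0,-4.4, 0,-10,120,150,0,0,-4.4, 0,-15,165,150,0,0,-4.4, 0,-15,205,150,0,0,-4.4, 0,-15,235,150,0,0,-4.4]'
```

```text
t: 11.45
ee_pos: [0.527, -0.2316, 0.2188]
tcp_rot: [0.001, 0.999, 0.051, 0.002]
ft_force: [0.2, 1.0, 7.1]
grip_width: 0.0552
grasp_force: 64.1
t: 12.45
ee_pos: [0.5102, 0.0059, 0.3672]
tcp_rot: [-0.0, 1.0, 0.013, 0.0]
ft_force: [1.0, 0.3, -0.8]
grip_width: 0.0554
grasp_force: 64.1
```

```bash
python3 -m jog '[0,3,6.3,0,0,0,0, 0,3,6.3,0,0,0,0, 0,3,6.3,-40,0,0,0, 0,3,6.3,-75,0,0,0, 0,3,6.3,-100,0,0,0, 0,3,6.3,-120,0,0,0, 0,3,6.3,-130,0,0,0, 0,3,6.3,-136,0,0,0, 0,3,6.3,-141,0,0,0, 0,3,6.3,-143,0,0,0]'
python3 -m jog '[0,0,0,-0.5,0,0,0, 0,-2,0,-0.5,0,0,0, 0,-4,0,-0.5,0,0,0, 0,-4,0,-0.5,0,0,0]'
```

```text
t: 13.45
ee_pos: [0.5145, 0.0096, 0.2239]
tcp_rot: [0.0, 1.0, 0.013, 0.0]
ft_force: [0.6, -0.8, -2.2]
grip_width: 0.0557
grasp_force: 66.7
t: 13.85
ee_pos: [0.5102, 0.0101, 0.2237]
tcp_rot: [0.0, 1.0, 0.013, 0.001]
ft_force: [0.6, -0.4, -1.8]
grip_width: 0.0553
grasp_force: 66.5
```

```bash
python3 -m jog '[0,0,2,-1,0,0,0, 0,-1,2,-1,0,0,0, 0,-2,2,-1.5,0,0,0, 0,-2.5,2,-1.5,0,0,0]'
python3 -m jog '[0,-0.7,0,0,0,0,0, 0,-1.5,0,0,0,0,0, 0,-1.5,0,0,0,0,0]'
```

```text
t: 14.25
ee_pos: [0.5093, 0.0119, 0.2228]
tcp_rot: [0.0, 1.0, 0.013, 0.003]
ft_force: [5.1, -0.7, 3.4]
grip_width: 0.0556
grasp_force: 67.1
t: 14.55
ee_pos: [0.5088, 0.0119, 0.2229]
tcp_rot: [0.0, 1.0, 0.013, 0.004]
ft_force: [7.2, -0.1, 2.2]
grip_width: 0.0553
grasp_force: 66.9
```

```bash
python3 -m jog '[0,1,0,0,0,0,0, 1,1,0,0,0,0,0, 1,1,0,0,0,0,0, 1,1,0,0,0,0,0, 1,1,0,0,0,0,0, 1,1,0,40,0,0,0, 1,1,0,85,0,0,0, 1,1,0,130,0,0,0, 1,1,0,150,0,0,0, 1,1,0,150,0,0,0]'
python3 - <<'E'
from h import *
c,D=look("w5",["old_1_mid","backstop_knob"])
save(c,"w5.png",(200,0,640,300),1.8)
E
```

```text
t: 15.55
ee_pos: [0.5079, 0.012, 0.375]
tcp_rot: [0.0, 1.0, 0.013, 0.003]
ft_force: [0.8, -0.8, -0.2]
grip_width: 0.0855
grasp_force: 0.0
w5 old_1_mid []
w5 backstop_knob [(0.82, [316, 66], [0.6245, 0.017])]
```

View pics/w5.png

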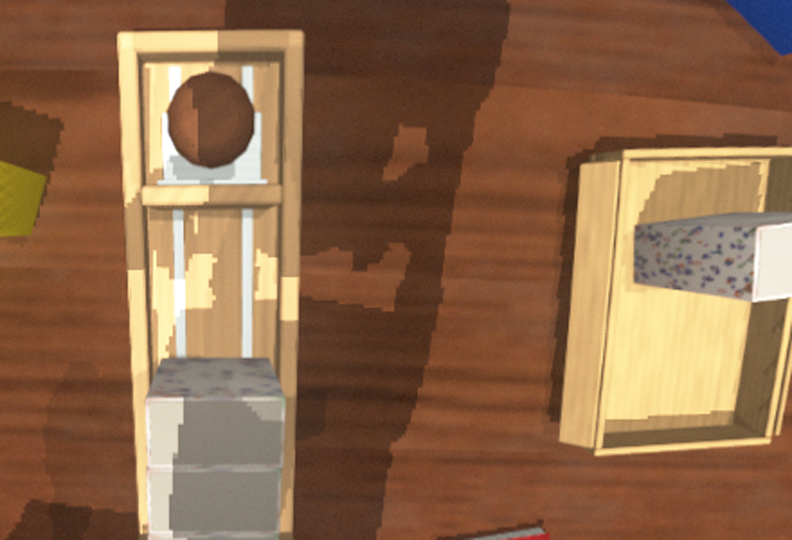

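New_1 stands snug behind old_2, and the front edge of the gap ahead of the back-stop is clear. New_2 is alone in the carton.

```bash
python3 -m jog '[1,15,-45,0,0,0,2, 1,30,-90,0,0,0,4, 1,45,-135,0,0,0,6, 1,60,-180,0,0,0,8.4, 1,75,-220,-15,0,0,8.4, 1,80,-242.5,-40,0,0,8.4, 1,80,-242.5,-75,0,0,8.4, 1,80,-242.5,-90,0,0,8.4, 1,80,-242.5,-90,0,0,8.4]'
```

```text
t: 16.6
ee_pos: [0.5855, -0.2301, 0.2762]
tcp_rot: [-0.003, 0.996, 0.086, -0.005]
ft_force: [-0.2, 0.4, -0.3]
grip_width: 0.0855
grasp_force: 0.0
```

```bash
python3 -m jog '[1,0,0,0,0,0,0]'; python3 -m jog '[1,2,0,-30,0,0,0, 1,2,0,-50,0,0,0, 1,2,0,-50,0,0,0]'
```

```text
t: 16.7
ee_pos: [0.587, -0.2303, 0.2803]
tcp_rot: [-0.001, 0.996, 0.086, -0.001]
ft_force: [-0.4, -1.0, -0.6]
grip_width: 0.0854
grasp_force: 0.0
t: 17.0
ee_pos: [0.5885, -0.2298, 0.2301]
tcp_rot: [-0.001, 0.996, 0.086, -0.002]
ft_force: [-0.3, -0.6, -0.1]
grip_width: 0.0855
grasp_force: 0.0
```

```bash
python3 -m jog '[1,0,-0.5,-10,0,0,0, 1,0,-0.5,-13,0,0,0, 1,0,-0.5,-13,0,0,0, 0,0,-0.5,-13,0,0,0, 0,0,-0.5,-13,0,0,0, 0,0,-0.5,-13,0,0,0, 0,0,-0.5,-13,0,0,0]'
python3 -m jog '[0,0,0,20,0,0,0, 0,0,0,60,0,0,0, 0,0,0,105,0,0,0, 0,0,0,140,0,0,0, 0,0,30,150,0,0,-2, 0,-10,75,150,0,0,-4.4, 0,-20,120,150,0,0,-8.4, 0,-30,165,150,0,0,-8.4, 0,-40,205,150,0,0,-8.4, 0,-40,242,150,0,0,-8.4]'
python3 -m jog '[0,0,0,0,0,0,0, 0,0,0,0,0,0,0]'
```

```text
t: 17.7
ee_pos: [0.5896, -0.2312, 0.2196]
tcp_rot: [0.001, 0.996, 0.086, 0.001]
ft_force: [0.3, -0.9, 3.7]
grip_width: 0.0557
grasp_force: 63.8
t: 18.7
ee_pos: [0.5473, 0.0129, 0.3685]
tcp_rot: [-0.0, 1.0, 0.013, -0.001]
ft_force: [0.4, -1.2, -1.8]
grip_width: 0.0559
grasp_force: 63.8
t: 18.9
ee_pos: [0.549, 0.0118, 0.3685]
tcp_rot: [0.0, 1.0, 0.014, -0.0]
ft_force: [-0.8, -0.3, -1.5]
grip_width: 0.0556
grasp_force: 64.0
```

```bash
python3 -m jog '[0,-4.5,1.5,0,0,0,0, 0,-4.5,1.5,-40,0,0,0, 0,-4.5,1.5,-75,0,0,0, 0,-4.5,1.5,-100,0,0,0, 0,-4.5,1.5,-120,0,0,0, 0,-4.5,1.5,-130,0,0,0, 0,-4.5,1.5,-136,0,0,0, 0,-4.5,1.5,-141,0,0,0, 0,-4.5,1.5,-144,0,0,0, 0,-4.5,1.5,-144,0,0,0]'
python3 -m jog '[0,0,0,-1,0,0,0, 0,-1.5,0,-1.5,0,0,0, 0,-3,0,-1.5,0,0,0, 0,-4,0,-1.5,0,0,0, 0,-4,0,-1.5,0,0,0]'
```

```text
t: 19.9
ee_pos: [0.5449, 0.0124, 0.225]
tcp_rot: [0.0, 1.0, 0.013, 0.0]
ft_force: [0.5, -0.0, -0.6]
grip_width: 0.0551
grasp_force: 64.0
t: 20.4
ee_pos: [0.5407, 0.0126, 0.2236]
tcp_rot: [0.0, 1.0, 0.013, 0.0]
ft_force: [-0.1, -0.3, 1.9]
grip_width: 0.0552
grasp_force: 64.1
```

```bash
python3 -m jog '[0,-1,0,0,0,0,0, 0,-2,0,0,0,0,0, 0,-2,0,0,0,0,0]'; python3 -m jog '[0,-1,0,0,0,0,0, 0,-1,0,0,0,0,0]'
```

```text
t: 20.7
ee_pos: [0.5392, 0.0125, 0.2236]
tcp_rot: [0.0, 1.0, 0.013, 0.001]
ft_force: [0.9, -0.3, 1.6]
grip_width: 0.0554
grasp_force: 64.1
t: 20.9
ee_pos: [0.5388, 0.0124, 0.2236]
tcp_rot: [0.0, 1.0, 0.013, 0.002]
ft_force: [5.0, 0.5, -0.1]
grip_width: 0.0555
grasp_force: 64.0
```

```bash
python3 -m jog '[0,-0.5,0,0,0,0,0, 1,0,0,0,0,0,0, 1,0,0,0,0,0,0, 1,0,0,0,0,0,0, 1,0,0,0,0,0,0, 1,0,0,40,0,0,0, 1,0,0,85,0,0,0, 1,40,2,110,0,0,0, 1,85,3.5,110,0,0,0, 1,85,3.5,110,0,0,0]'
python3 - <<'E'
from h import *
c,D=look("w6",["backstop_knob"])
save(c,"w6.png",(200,0,440,340),1.7)
E
python3 -m jog '[1,0,0,0,0,0,0]'
```

```text
t: 21.9
ee_pos: [0.6274, 0.0158, 0.334]
tcp_rot: [0.0, 1.0, 0.013, 0.004]
ft_force: [-0.2, -0.0, -0.3]
grip_width: 0.0856
grasp_force: 0.0
w6 backstop_knob [(0.69, [318, 264], [0.6244, 0.0168])]
t: 22.1
ee_pos: [0.6215, 0.0161, 0.3322]
tcp_rot: [-0.0, 1.0, 0.013, -0.002]
ft_force: [-0.2, 0.2, -0.5]
grip_width: 0.0853
grasp_force: 0.0
```

View pics/w6.png

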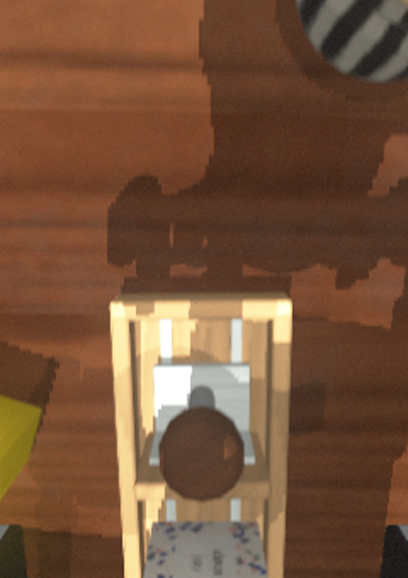

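The knob is at full pixel (318,264). New_2's rear face is upright in front of the back-stop. Next I close the row.

```bash
python3 -m jog '[1,2,0.5,-40,0,0,0, 1,2,0.5,-70,0,0,0, 1,2,0.5,-82,0,0,0, 1,2,0.5,-82,0,0,0, 0,2,0.5,-82,0,0,0, 0,2,0.5,-82,0,0,0, 0,2,0.5,-82,0,0,0, 0,2,0.5,-82,0,0,0]'
python3 -m jog '[0,-5,0,0,0,0,0, 0,-13,0,0,0,0,0, 0,-21,-0.5,0,0,0,0, 0,-29,-0.5,0,0,0,0, 0,-35,-1,0,0,0,0, 0,-38,-1,0,0,0,0, 0,-40,-1,0,0,0,0, 0,-40,-1,0,0,0,0]'
```

```text
t: 22.9
ee_pos: [0.6252, 0.0164, 0.2527]
tcp_rot: [0.0, 1.0, 0.013, 0.001]
ft_force: [-2.3, -0.6, 12.2]
grip_width: 0.029
grasp_force: 57.8
t: 23.7
ee_pos: [0.5849, 0.0151, 0.2528]
tcp_rot: [0.001, 1.0, 0.013, 0.002]
ft_force: [1.5, -1.5, 6.5]
grip_width: 0.0291
grasp_force: 60.0
```

```bash
python3 -m jog '[0,-1,0,0,0,0,0, 0,-2,0,0,0,0,0, 0,-2,0,0,0,0,0]'; python3 -m jog '[0,-1,0,0,0,0,0, 0,-2,0,0,0,0,0, 0,-2,0,0,0,0,0]'
```

```text
t: 24.0
ee_pos: [0.5832, 0.0151, 0.2528]
tcp_rot: [0.001, 1.0, 0.013, 0.002]
ft_force: [2.2, -1.9, 7.0]
grip_width: 0.029
grasp_force: 60.0
t: 24.3
ee_pos: [0.5814, 0.0151, 0.2528]
tcp_rot: [0.001, 1.0, 0.013, 0.002]
ft_force: [2.6, -1.5, 6.3]
grip_width: 0.0288
grasp_force: 59.9
```

```bash
python3 -m jog '[0,-1,0,0,0,0,0, 0,-1,0,0,0,0,0]'
```

```text
t: 24.5
ee_pos: [0.581, 0.0151, 0.2529]
tcp_rot: [0.001, 1.0, 0.013, 0.003]
ft_force: [5.0, -2.5, 5.3]
grip_width: 0.0291
grasp_force: 59.9
```

```bash
python3 -m jog '[0,-1.5,0,0,0,0,0, 0,-1.5,0,0,0,0,0]'
```

```text
t: 24.7
ee_pos: [0.5805, 0.0151, 0.2529]
tcp_rot: [0.001, 1.0, 0.013, 0.005]
ft_force: [6.3, -1.6, 3.1]
grip_width: 0.0292
grasp_force: 59.6
```

```bash
python3 -m jog '[0,-1.5,0,0,0,0,0, 0,-1.5,0,0,0,0,0]'
```

```text
t: 24.9
ee_pos: [0.5799, 0.015, 0.2529]
tcp_rot: [0.001, 1.0, 0.013, 0.006]
ft_force: [10.3, -0.7, 0.5]
grip_width: 0.0292
grasp_force: 59.5
```

```bash
python3 -m jog '[1,0,0,0,0,0,0, 1,0,0,0,0,0,0, 1,0,0,0,0,0,0, 1,0,0,0,0,0,0, 1,0,0,40,0,0,0, 1,0,0,85,0,0,0, 1,0,0,130,0,0,0, 1,-30,0,150,0,0,0, 1,-60,0,150,0,0,0, 1,-60,0,150,0,0,0]'
python3 -m jog '[1,0,0,0,0,0,0, 1,0,0,0,0,0,0]'
python3 - <<'E'
from h import *
c,D=look("w7",["backstop_knob","tray_lip"])
s,_=look("s7",["backstop_knob","carton","full_tray"],cam="side")
a=cv2.resize(c["img"][0:300,200:440],None,fx=1.6,fy=1.6);b=cv2.resize(s["img"][190:350,280:420],(420,480))
cv2.imwrite("pics/f.png",np.hstack([a,b])[:,:,::-1])
E
```

```text
t: 25.9
ee_pos: [0.513, 0.0159, 0.402]
tcp_rot: [-0.0, 1.0, 0.013, -0.001]
ft_force: [0.0, 0.6, 0.5]
grip_width: 0.0854
grasp_force: 0.0
t: 26.1
ee_pos: [0.5172, 0.0155, 0.4009]
tcp_rot: [0.0, 1.0, 0.013, 0.0]
ft_force: [0.0, -0.4, 1.0]
grip_width: 0.0854
grasp_force: 0.0
w7 backstop_knob [(0.87, [323, 145], [0.5809, 0.0148])]
w7 tray_lip []
s7 backstop_knob [(0.85, [334, 239], [0.5814, 0.0187]), (0.51, [338, 321], [0.5487, 0.3499]), (0.27, [356, 308], [0.5077, 0.3024])]
s7 carton [(0.92, [347, 221], [0.5558, -0.2076])]
s7 full_tray [(0.98, [337, 318], [0.5575, 0.2447]), (0.61, [260, 245], [0.8139, -0.0601])]
```

View pics/f.png

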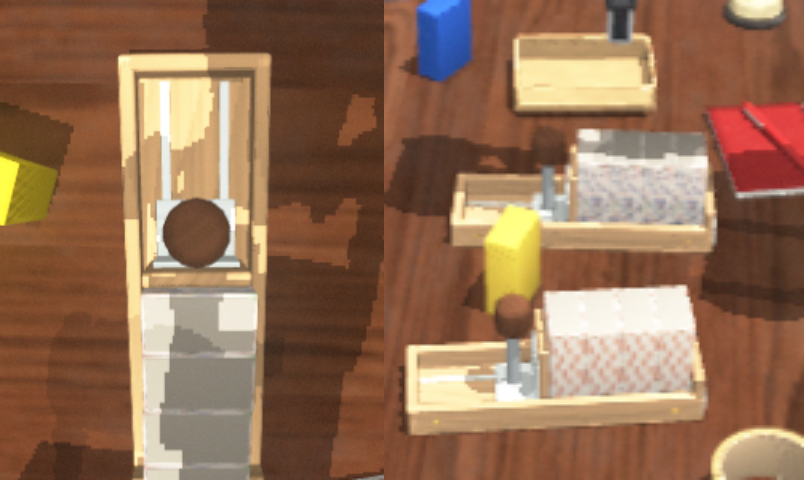

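The row of four stands upright and flush between the lip and the back-stop, at about (195,290–480) in the left half and (640,175) in the right half. The carton is empty, and the full tray and the other items are unmoved.

```bash
python3 -c "
from station import env
print(env.hand_in())"
```

```text
the job is handed in; nothing more can be done
None
```

The job is handed in at about 26 s on the robot's clock: four soap boxes stand upright and snug between the lip and the back-stop, the carton is empty, and nothing else looked disturbed in the last pictures; the hand-in returned no verdict.

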